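Pry the tight module lid loose

TASK

Pry loose the tight lid of the grey module on the opening stand: lay the flat brass bar across the stand's fulcrum ridge with one end under the lid's overhanging lip, then press the bar's free end down until the lid has risen at least 5 mm. Raise the lid with the bar only, do not touch it with the gripper, and leave it raised.

Things in the scene. Friction and masses are not known exactly. Their poses are not given: they have to be found in the camera images.
- bar_center (a point): Centre of the loose pry bar: a straight flat brass scraper without handle or points, 150 x 14 x 8 mm (length along its x, thickness along z), lying flat on the teal mat (3 mm thick) beside a black screwdriver that may swap places with it. The centre is 4 mm above the mat; both ends serve alike.
- fulcrum_top (a point): Middle of the top of the fixed stand's fulcrum ridge: a steel wall 12 mm thick, round-topped, 48 mm long along y, top 40 mm above the teal mat (3 mm thick). x points level from the ridge to the module (on the right seen from the robot), z up. The bar's free end belongs on the -x side; the 8 mm base plate ends at x = -15 mm, then bare mat. The module's front wall is at x = +53 mm.
- lip_edge (a point): Middle of the lower front edge of the lid's lip with the lid home (does not rise with it): x = +33 mm, z = +14 mm from the fulcrum top. The lid, a flat aluminium plate 78 x 68 x 6 mm, overhangs the module's wall by 20 mm. An 8 mm bar on the ridge passes under with 6 mm to spare; put its end about 12 mm under: its centre is then 30 mm and its free end 105 mm out on the -x side.
- lid (a joint): Height of the lid above home, m (0 = home and tight, at most 0.016). It slides straight up on two guide pins against about 12 N of friction and stays where it is left. For a 5 mm rise the bar's free end goes down some 28 mm from level; it meets the mat after about 40 mm.

How it is judged:
By the outcome, as a careful person would: the job done as asked, in the order asked, and still so for the second after the job is handed in, with the robot touching nothing.
It also fails if it takes over 48 s, if anything falls off the work surface, if the arm or the gripper's body presses on something with over 40 N, if the wrist force passes 120 N, or if a joint passes its speed limit or range.

ROBOT

A 6-joint arm with a two-finger parallel gripper is mounted at the origin on a cart in front of the work surface, level with it; the furniture and walls round the work are solid. World frame = base frame: x ahead of the robot, y to its left, z up, the work surface at z = 0. Lengths are in m, angles in degrees, forces in N, time in s.
With the tool pointing down it reaches from about 0.375 to 0.9 m from the base axis. Payload 3.1 kg.
Tool frame: the origin (TCP) lies on the centre line of the jaws, within the pads' length; the fingertips stand 17 mm ahead of it and the grasp point (between the pads) lies 2 mm behind it; y points along the fingers, x is the direction in which the jaws open and shut, and the axes are right-handed (so a half turn about y gives the same grasp; the last joint's range is limited). The gripper opens to 87 mm and grips with 3 to 60 N. Pads are 19 mm wide; open, the fingers measure 117 mm over their backs; the gripper's body (75 mm by 190 mm) begins 51 mm behind the grasp point.
Start: joints at [61.45, 30.224, 82.088, -0, 67.689, -10.227], TCP at [0.196, 0.593, 0.201] pointing down, gripper open.
Joint ranges: [-176.69, 176.69], [-43.24, 126.21], [12.49, 139.97], [-82, 262], [0, 151.66], [-163.58, 163.58]. Speed limits (degrees/s): [159.86, 159.86, 180, 180, 180, 180].

INTERFACE

Orientations are given as a 3x3 rotation matrix whose columns are the frame's x, y, z axes.
In Python, from rig import read_state, capture, camera_info, hand_in, trace, tip_of gives the robot as it stands.
- The arm moves only by the tool jog_arm, never from a script. Its argument "steps" is a list of rows, each an object with "fingers": the opening in per cent of the stroke, from 0 (shut) to 100 (fully open); "delta_pos": the shift along the world's x, y, z in mm, a list of three; "turn": the turn about the world's z in degrees. A call has 1 to 20 rows; each row is the pose to reach, as a shift and turn from the pose commanded when the call began; what a row does not reach only later rows make up. A row lasts 1/12 s, in which the tool goes at most 41.7 mm and 7.16 degrees, less where a joint would pass 70% of its speed; a pose out of reach is approached as far as the arm can. A call with a gripper value outside its range is refused whole. The fingers move at their own pace and stop on an object; the grip force is fixed at half the most. Time passes only in rows, so rows that repeat a pose let the fingers close. It gives the time, the measured TCP pose, the force and the opening at its end, in the units of the state.
- read_state(): the state, without advancing time (a new reading comes with each control period).
- capture(name): name is "side" or "top" or "wrist"; returns the picture (480x640x3 uint8, red, green, blue); there is no depth.
- camera_info(name): a dict with "fov_y" (degrees; the focal length in pixels is half the picture's height over the tangent of half this angle, whatever the lens; pixels are square), "cx", "cy" (the principal point, pixels), "k1" (the pictures are not rectified: a ray, as slopes to the right and down, at radius r is drawn at 1 + k1 r^2 times it, then the intrinsics apply), "view" (4x4, takes a point from world to camera coordinates); the wrist camera has in their place "tool_from_camera" (4x4, takes a point from camera to tool coordinates, whose origin is the TCP and whose axes are the tool frame's). Camera axes: x right, y down, z forward; pixel columns grow to the right and rows downward; lengths in m; the calibration is good to about 2 mm. A picture is of the moment at which its call begins: read the wrist's pose just before it. camera_info takes no time and is no camera call.
- hand_in(): hands the job in, once; it reports no verdict.
Trained networks look in the newest picture that a camera, given by its name, has taken for a name from the list of things; names that differ only in an ending like _2 or _b are one class to them, and where a whole thing is asked for, a point or a joint stands for the part that bears it (a point fixed in the world has none). Each returns a list of dicts, best first, with "confidence" (0 to 1); they miss things now and then, are a little off and sometimes report something else, mostly with a low value. They report only what shows in the picture. A call takes as long as a camera call.
- trace(target, camera): "mask" (480x640 bool, what is visible of it).
- tip_of(target, camera): "position" ([x, y, z] in m, in world coordinates, good to about 4 mm: a listed point, or the origin of a listed thing).
The state is a dict: "time_s": time; "joint_positions": joint angles; "qvel": joint speeds; "tau": joint torques, N m; "position": TCP position; "tcp_rot": TCP orientation; "force": force on the tool from outside, world axes, zero at the start; "moment": the same for the moment, N m; "opening": opening from 0.0 (shut) to 1.0 (fully open).
Only numpy, scipy, OpenCV 4.12 (cv2) and the standard library are available. Lean on these libraries where they do the work, as an engineer would, in place of code of your own. Each camera call takes 0.05 s, during which the arm holds its last target.

## Working session

There is one attempt and no reset: what is moved stays moved. The work goes in short steps, Python scripts to look and compute and a tool call to move; the robot and the scene stay as the last step left them, time stands still between calls to the robot, and variables do not carry over. Pictures are saved under pics/ and viewed, and the job is handed in when it is done.

Besides the shell and the picture viewer there is one more tool, called after "Request:" as name([rows], argument=value, ...), one row to a line, values as JSON. jog_arm: Moves the arm, as the interface text tells. Its arguments: {"type":"object","properties":{"steps":{"type":"array","items":{"type":"object","properties":{"fingers":{"type":"number"},"delta_pos":{"type":"array","items":{"type":"number"}},"turn":{"type":"number"}}}}},"required":["steps"]}

```bash
mkdir -p pics; ls; python3 - <<'E'
from rig import *
import cv2,numpy as np
s=read_state();print(s)
for c in ['side','top','wrist']:
    im=capture(c);cv2.imwrite(f'pics/{c}0.png',im[:,:,::-1])
    print(c,camera_info(c))
    if c!='wrist' or 1:
        for t in ['bar_center','fulcrum_top','lip_edge']:
            print(t,[(np.round(d['position'],4),round(d['confidence'],2)) for d in tip_of(t,c)][:3])
print(read_state()['time_s'])
E
```

```text
pics
{'time_s': 0.0, 'joint_positions': array([ 6.14511146e+01,  3.02782781e+01,  8.21580447e+01, -1.41553111e-03,
        6.76887895e+01, -1.02264263e+01]), 'qvel': array([-0.02060975, -0.04409134, -0.00218582, -0.03190618,  0.01714055,
        0.08738603]), 'tau': array([-5.86665665e-04, -4.40046072e+01, -1.76592368e+01,  6.32880698e-02,
        5.80169039e-02, -1.37685188e-04]), 'position': array([0.19606293, 0.59261588, 0.20046986]), 'tcp_rot': array([[ 3.14354563e-01, -1.02349402e-03, -9.49305094e-01],
       [ 9.49303204e-01, -1.92903733e-03,  3.14356017e-01],
       [-2.15298647e-03, -9.99997616e-01,  3.65204465e-04]]), 'force': array([ 0.40040314, -0.71821703, -0.03076888]), 'moment': array([-0.00427181, -0.02537174, -0.07728724]), 'opening': 0.9995052226935731}
side {'fov_y': 57.49208611112993, 'cx': 315.0349702340755, 'cy': 234.35373619201013, 'k1': -0.05523938520650541, 'view': array([[ 0.99626235, -0.08618246,  0.00582377, -0.47991061],
       [-0.0382244 , -0.50032292, -0.86499473,  0.08982114],
       [ 0.07746114,  0.86153907, -0.50174716,  0.86857683],
       [ 0.    
[... 606 characters left out ...]
.0546, 0.0057]), 0.6)]
fulcrum_top [(array([ 0.4798, -0.1442,  0.0441]), 0.77), (array([ 0.4843, -0.1769,  0.0554]), 0.69)]
lip_edge [(array([ 0.4854, -0.1781,  0.0567]), 0.63)]
wrist {'fov_y': 70.84065562292587, 'cx': 324.49824161818606, 'cy': 237.63443036113637, 'k1': -0.003933708063601903, 'tool_from_camera': array([[ 9.99999791e-01,  4.83361876e-05,  6.44856431e-04,
        -9.89480463e-05],
       [-6.04618445e-04, -2.83824821e-01,  9.58875959e-01,
        -1.83749500e-01],
       [ 2.29374670e-04, -9.58876149e-01, -2.83824733e-01,
         7.89132563e-02],
       [ 0.00000000e+00,  0.00000000e+00,  0.00000000e+00,
         1.00000000e+00]])}
bar_center []
fulcrum_top []
lip_edge []
0.6
```

View pics/side0.png

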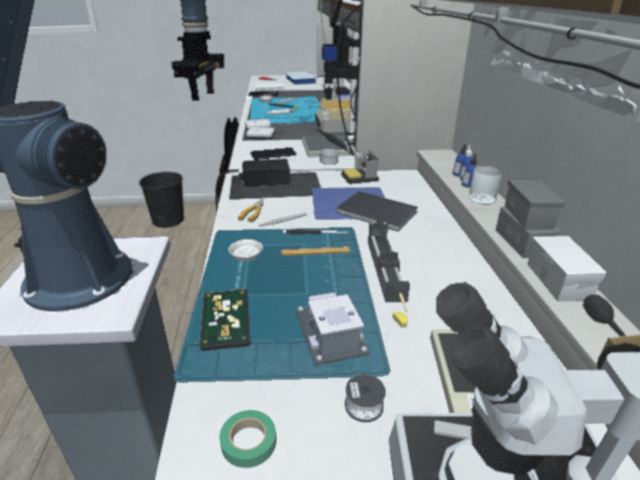

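View pics/top0.png

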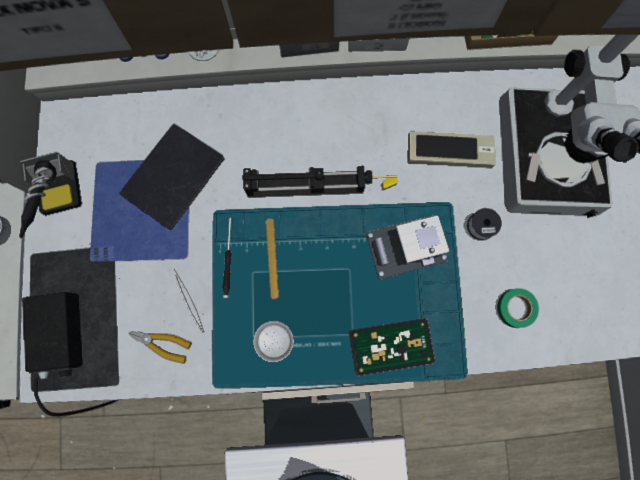

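```bash
cat > h.py <<'E'
import numpy as np,cv2
from rig import *
def K(c):
    i=camera_info(c);f=240/np.tan(np.radians(i['fov_y']/2));return i,f
def proj(c,P):
    i,f=K(c);P=np.atleast_2d(P);q=P@i['view'][:3,:3].T+i['view'][:3,3]
    s=q[:,:2]/q[:,2:];r=(s**2).sum(1,keepdims=True);s=s*(1+i['k1']*r);return s*f+[i['cx'],i['cy']]
def ray(c,uv,V=None):
    i,f=K(c);V=i['view'] if V is None else V
    d=(np.atleast_2d(uv)-[i['cx'],i['cy']])/f;s=d.copy()
    for _ in range(20): s=d/(1+i['k1']*(s**2).sum(1,keepdims=True))
    r=np.c_[s,np.ones(len(s))]@V[:3,:3];o=-V[:3,:3].T@V[:3,3];return o,r
def at_z(c,uv,z,V=None):
    o,r=ray(c,uv,V);return o+r*((z-o[2])/r[:,2])[:,None]
E
python3 - <<'E'
from h import *
for c in ['top','side']:
    im=capture(c)[:,:,::-1]
    for t in ['bar_center','lid']:
        d=trace(t,c)
        for k in d[:2]:
            m=k['mask'];ys,xs=np.nonzero(m);print(c,t,k['confidence'],m.sum(),xs.min(),xs.max(),ys.min(),ys.max())
            if t=='bar_center':
                P=at_z(c,np.c_[xs,ys].astype(float),0.011)[:,:2]
                mu=P.mean(0);u,s,v=np.linalg.svd(P-mu);a=(P-mu)@v[0];b=(P-mu)@v[1]
                print(mu,v[0],np.degrees(np.arctan2(v[0][1],v[0][0])),a.min(),a.max(),b.min(),b.max(), 'mid',mu+v[0]*(a.min()+a.max())/2)
    x0,y0,w,h=(350,200,110,90) if c=='top' else (285,280,100,90)
    cv2.imwrite(f'pics/{c}crop.png',cv2.resize(im[y0:y0+h,x0:x0+w],None,fx=6.5,fy=6.5,interpolation=cv2.INTER_CUBIC))
E
```

```text
top bar_center 0.79 618 267 278 219 299
[0.48132802 0.05338172] [-0.99996446 -0.00843101] -179.51693324158916 -0.07656983862382773 0.0726040667132924 -0.007281847090852684 0.00808434851580409 mid [0.48331084 0.05339843]
top lid 0.84 1744 396 448 216 262
side bar_center 0.77 370 282 349 247 255
[0.4874827  0.05032348] [-0.99980893 -0.0195476 ] -178.87993344804647 -0.07387342329134157 0.072683121612408 -0.011703675078270507 0.011754241830215527 mid [0.48807773 0.05033512]
side lid 0.67 1439 309 361 296 334
```

View pics/topcrop.png

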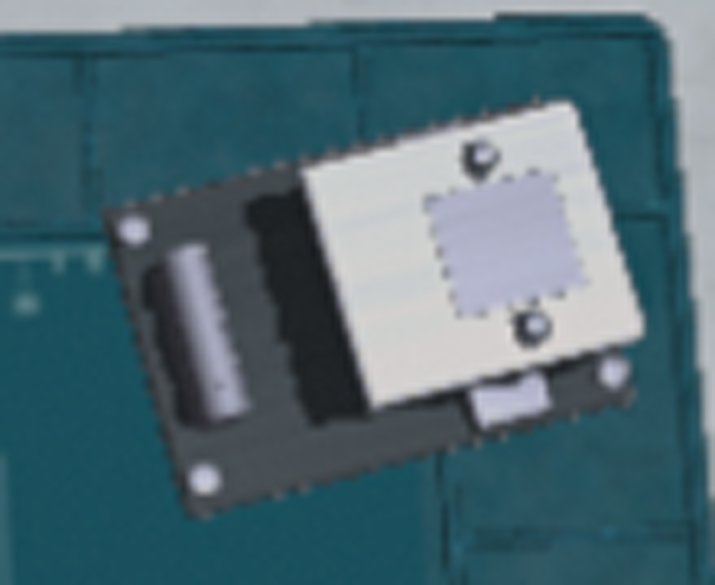

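View pics/sidecrop.png

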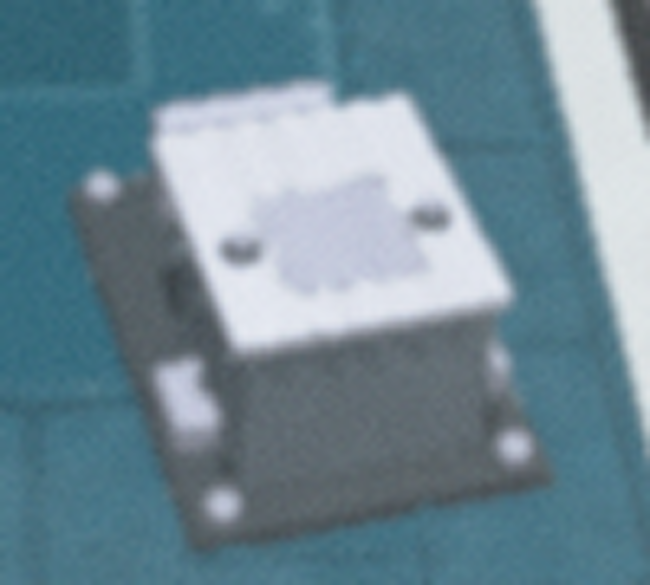

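```bash
python3 - <<'E'
from h import *
def px(X): return np.array([350,200])+(np.array(X,float)+.5)/6.5-.5
L=at_z('top',px([(303,172),(372,408),(574,100),(643,335)]),.063)
print(L.round(4))
for a,b in [(0,1),(2,3),(2,0),(3,1)]:
    d=L[b]-L[a];print(np.linalg.norm(d),np.degrees(np.arctan2(d[1],d[0])))
print('front mid',(L[0]+L[1])/2)
R=at_z('top',px([(183,248),(230,415)]),.043);print(R,R.mean(0),np.linalg.norm(R[0]-R[1]))
B=at_z('top',px([(105,210),(190,518),(633,400)]),.011);print(B)
for a,b in [(0,1),(1,2)]:
    d=B[b]-B[a];print(np.linalg.norm(d),np.degrees(np.arctan2(d[1],d[0])))
E
```

```text
[[ 0.5167 -0.1716  0.063 ]
 [ 0.4512 -0.1834  0.063 ]
 [ 0.5315 -0.2479  0.063 ]
 [ 0.4655 -0.2588  0.063 ]]
0.06651649675082785 -169.78753399382768
0.06684744333692748 -170.67235762993468
0.07777445332447692 100.96660554165067
0.07673862559766857 100.73562520735592
front mid [ 0.4839532  -0.17748685  0.063     ]
[[ 0.50193187 -0.13989374  0.043     ]
 [ 0.45480725 -0.14828475  0.043     ]] [ 0.47836956 -0.14408924  0.043     ] 0.0478658431326676
[[ 0.52064116 -0.12312547  0.011     ]
 [ 0.43083304 -0.13901101  0.011     ]
 [ 0.45489917 -0.26854502  0.011     ]]
0.09120224773705347 -169.96909989963925
0.13175066173348599 -79.47501923762118
```

Request:
jog_arm([
  {"delta_pos":[7,-14,0],"turn":0.5,"fingers":60},
  {"delta_pos":[20,-38,-2],"turn":1.5,"fingers":60},
  {"delta_pos":[38,-72,-5],"turn":3,"fingers":60},
  {"delta_pos":[57,-107,-9],"turn":4.5,"fingers":60},
  {"delta_pos":[76,-142,-13],"turn":6,"fingers":60},
  {"delta_pos":[95,-178,-17],"turn":7.5,"fingers":60},
  {"delta_pos":[114,-214,-21],"turn":9,"fingers":60},
  {"delta_pos":[133,-250,-25],"turn":10.5,"fingers":60},
  {"delta_pos":[152,-286,-29],"turn":12,"fingers":60},
  {"delta_pos":[171,-321,-33],"turn":13,"fingers":60},
  {"delta_pos":[190,-357,-37],"turn":14,"fingers":60},
  {"delta_pos":[209,-393,-41],"turn":15,"fingers":60},
  {"delta_pos":[228,-429,-45],"turn":16,"fingers":60},
  {"delta_pos":[247,-465,-50],"turn":17,"fingers":60},
  {"delta_pos":[266,-500,-55],"turn":18,"fingers":60},
  {"delta_pos":[280,-526,-58],"turn":18.8,"fingers":60},
  {"delta_pos":[287,-539,-60],"turn":18.8,"fingers":60},
  {"delta_pos":[287,-539,-60],"turn":18.8,"fingers":60},
  {"delta_pos":[287,-539,-60],"turn":18.8,"fingers":60},
  {"delta_pos":[287,-539,-60],"turn":18.8,"fingers":60},
])

```text
time_s: 2.57
position: [0.4826, 0.055, 0.1414]
tcp_rot: [[-0.008, -0.001, -1.0], [1.0, 0.0, -0.008], [0.0, -1.0, 0.001]]
force: [0.5, -1.1, -0.2]
opening: 0.597
```

```bash
cat >> h.py <<'E'
def wristV(s):
    T=np.eye(4);T[:3,:3]=s['tcp_rot'];T[:3,3]=s['position'];return np.linalg.inv(T@camera_info('wrist')['tool_from_camera'])
E
python3 - <<'E'
from h import *
s=read_state();print(s['time_s'],s['position'],s['tcp_rot'],s['opening'],s['qvel'].round(2),s['joint_positions'].round(1),s['force'])
V=wristV(s);im=capture('wrist');cv2.imwrite('pics/w1.png',im[:,:,::-1])
for k in trace('bar_center','wrist')[:2]:
    m=k['mask'];ys,xs=np.nonzero(m);print(k['confidence'],m.sum(),xs.min(),xs.max(),ys.min(),ys.max())
    P=at_z('wrist',np.c_[xs,ys].astype(float),0.011,V)[:,:2]
    mu=P.mean(0);u,sv,v=np.linalg.svd(P-mu,full_matrices=False);a=(P-mu)@v[0];b=(P-mu)@v[1]
    print(mu,v[0],np.degrees(np.arctan2(v[0][1],v[0][0])),a.min(),a.max(),b.min(),b.max(),'mid',mu+v[0]*(a.min()+a.max())/2)
E
```

```text
2.5667 [0.48258922 0.05496675 0.14144247] [[-8.42154793e-03 -1.05751034e-03 -9.99963979e-01]
 [ 9.99964416e-01  4.84363343e-04 -8.42206385e-03]
 [ 4.93252315e-04 -9.99999324e-01  1.05339362e-03]] 0.5966274345715794 [ 1.25 -0.38  0.5  -0.1  -0.09 -0.16] [ -6.7  24.9 105.3   0.   49.9 -97.2] [ 0.54146861 -1.08776837 -0.19157408]
0.75 2127 317 332 145 296
[0.47913957 0.05529464] [0.99988451 0.01519739] 0.8707798502331393 -0.06932819061153607 0.07976097932934988 -0.0070271003157356855 0.007278458421873178 mid [0.48435536 0.05537392]
```

View pics/w1.png

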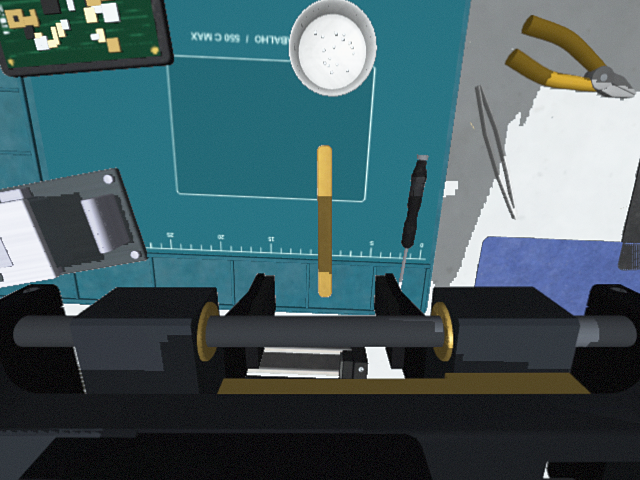

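Request:
jog_arm([
  {"delta_pos":[1,0,-10],"turn":0.3,"fingers":60},
  {"delta_pos":[2,0,-35],"turn":0.3,"fingers":60},
  {"delta_pos":[2,0,-65],"turn":0.3,"fingers":60},
  {"delta_pos":[2,0,-90],"turn":0.3,"fingers":60},
  {"delta_pos":[2,0,-105],"turn":0.3,"fingers":50},
  {"delta_pos":[2,0,-114],"turn":0.3,"fingers":40},
  {"delta_pos":[2,0,-119],"turn":0.3,"fingers":40},
  {"delta_pos":[2,0,-119],"turn":0.3,"fingers":40},
  {"delta_pos":[2,0,-119],"turn":0.3,"fingers":40},
])

```text
time_s: 3.42
position: [0.4858, 0.0546, 0.0228]
tcp_rot: [[-0.014, 0.001, -1.0], [1.0, -0.0, -0.014], [-0.0, -1.0, -0.001]]
force: [0.2, -0.3, -0.4]
opening: 0.409
```

Request:
jog_arm([
  {"fingers":0},
  {"fingers":0},
  {"fingers":0},
  {"fingers":0},
  {"fingers":0},
  {"fingers":0},
  {"fingers":0},
  {"fingers":0},
  {"fingers":0},
  {"fingers":0},
  {"fingers":0},
  {"fingers":0},
])

```text
$.steps[0]: bad value
```

Request:
jog_arm([
  {"delta_pos":[0,0,0],"turn":0,"fingers":0},
  {"delta_pos":[0,0,0],"turn":0,"fingers":0},
  {"delta_pos":[0,0,0],"turn":0,"fingers":0},
  {"delta_pos":[0,0,0],"turn":0,"fingers":0},
  {"delta_pos":[0,0,0],"turn":0,"fingers":0},
  {"delta_pos":[0,0,0],"turn":0,"fingers":0},
  {"delta_pos":[0,0,0],"turn":0,"fingers":0},
  {"delta_pos":[0,0,0],"turn":0,"fingers":0},
  {"delta_pos":[0,0,0],"turn":0,"fingers":0},
])

```text
time_s: 4.17
position: [0.4854, 0.0543, 0.0224]
tcp_rot: [[-0.014, -0.0, -1.0], [1.0, 0.0, -0.014], [0.0, -1.0, 0.0]]
force: [0.1, 0.4, -0.0]
opening: 0.005
```

```bash
python3 - <<'E'
from h import *
s=read_state();print(s['position'],s['opening'],s['force'],s['joint_positions'])
im=capture('side');cv2.imwrite('pics/s2.png',cv2.resize(im[190:300,230:390],None,fx=5,fy=5,interpolation=cv2.INTER_CUBIC)[:,:,::-1])
im=capture('wrist');cv2.imwrite('pics/w2.png',im[:,:,::-1])
E
```

```text
[0.48539088 0.05431709 0.02240383] 0.0050581100692819545 [ 0.09229693  0.38778558 -0.01931315] [-6.75085833e+00  3.76268605e+01  1.09510869e+02 -2.27346097e-04
  3.28704643e+01 -9.75281773e+01]
```

View pics/s2.png

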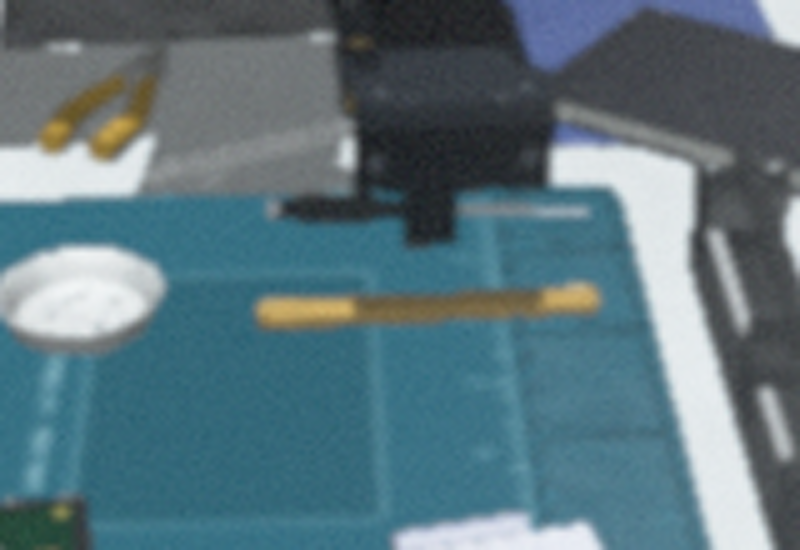

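View pics/w2.png

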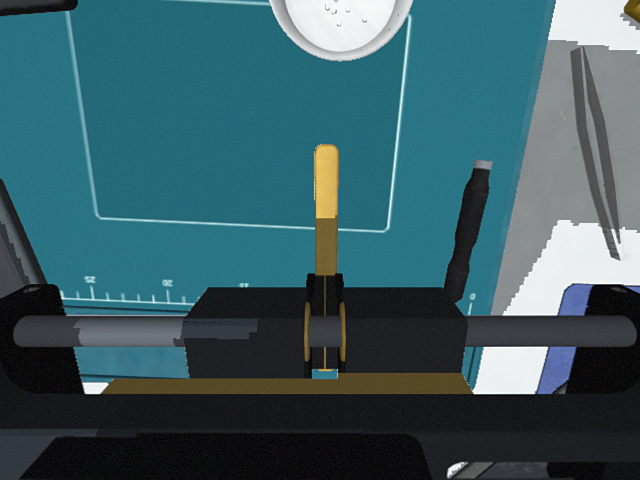

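```bash
python3 - <<'E'
from h import *
print(proj('side',[[.4854,.0543,.0054],[.4854,.0543,.0224],[.4854,.0543,.04],[.484,.054,.007]]))
o,r=ray('side',[[316,238]])
# y=0.054 plane
t=(0.0543-o[1])/r[0,1];print(o+t*r)
E
```

```text
[[314.58694529 252.50653288]
 [314.62885824 245.84018123]
 [314.67307321 238.80916372]
 [313.959662   251.98488141]]
[[0.48822727 0.0543     0.04187658]]
```

```bash
python3 - <<'E'
from h import *
s=read_state();V=wristV(s)
print(at_z('wrist',np.array([[315,180],[338.,180],[327,145]]),.011,V), np.linalg.inv(V)[:3,3])
# mat features: white rectangle corners
print(at_z('wrist',np.array([[97,217],[388,231.]]),.003,V))
print(proj('top',at_z('wrist',np.array([[97,217],[388,231.]]),.003,V)))
s0=dict(s);
im=capture('top');cv2.imwrite('pics/t2.png',cv2.resize(im[180:330,200:360],None,fx=5,fy=4,interpolation=cv2.INTER_CUBIC)[:,:,::-1])
im=cv2.imread('pics/side0.png');cv2.imwrite('pics/s0g.png',cv2.resize(im[0:120,140:280],None,fx=5,fy=5,interpolation=cv2.INTER_CUBIC))
print(proj('side',[[.19606,.5926,.2005],[.19606,.5926,.1835]]))
E
```

```text
[[0.42986587 0.04843988 0.011     ]
 [0.42968418 0.06164399 0.011     ]
 [0.41038275 0.05502093 0.011     ]] [0.40653607 0.05350692 0.20615165]
[[ 0.45529943 -0.08627338  0.003     ]
 [ 0.46180308  0.09398605  0.003     ]]
[[348.67846531 268.6667061 ]
 [251.12040996 272.03183728]]
[[202.88976859 104.40261006]
 [203.53794028 110.09216524]]
```

View pics/t2.png

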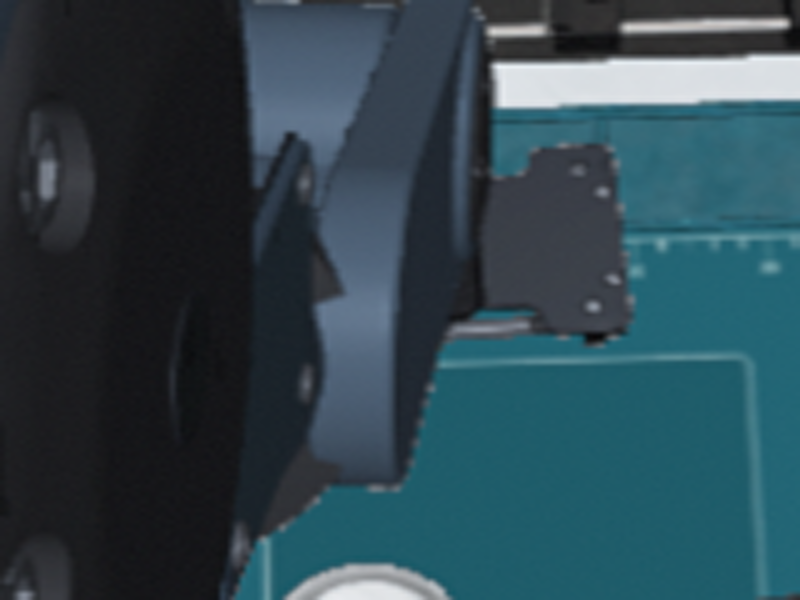

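View pics/s0g.png

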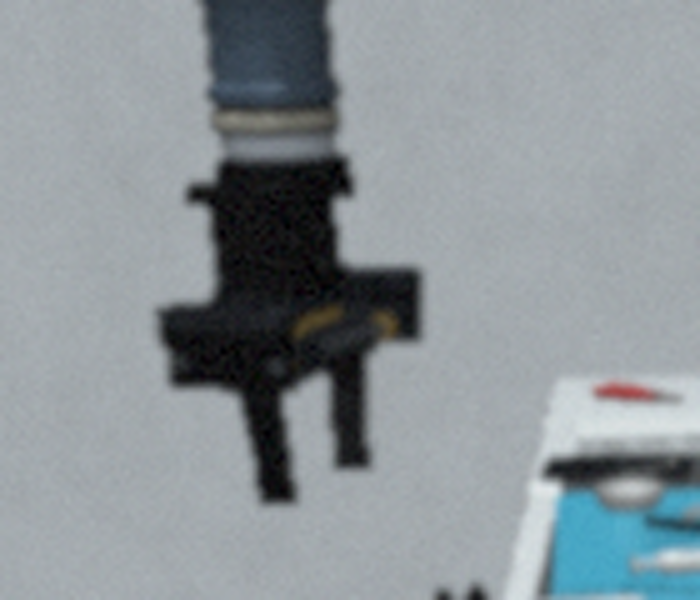

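Request:
jog_arm([
  {"delta_pos":[0,0,0],"turn":0,"fingers":40},
  {"delta_pos":[0,0,0],"turn":0,"fingers":40},
  {"delta_pos":[0,0,0],"turn":0,"fingers":40},
  {"delta_pos":[0,0,0],"turn":0,"fingers":40},
  {"delta_pos":[-1,0.5,-8],"turn":0,"fingers":40},
  {"delta_pos":[-1,0.5,-18],"turn":0,"fingers":40},
  {"delta_pos":[-1,0.5,-26],"turn":0,"fingers":40},
  {"delta_pos":[-1,0.5,-30],"turn":0,"fingers":40},
  {"delta_pos":[-1,0.5,-30],"turn":0,"fingers":40},
])

```text
time_s: 5.07
position: [0.4834, 0.0549, -0.0091]
tcp_rot: [[-0.013, -0.003, -1.0], [1.0, 0.0, -0.013], [0.0, -1.0, 0.003]]
force: [0.6, -0.3, 0.0]
opening: 0.395
```

```bash
python3 - <<'E'
from h import *
s=read_state();print(s['position'],s['opening'],s['force'])
im=capture('side');cv2.imwrite('pics/s3.png',cv2.resize(im[190:300,230:390],None,fx=5,fy=5,interpolation=cv2.INTER_CUBIC)[:,:,::-1])
E
```

```text
[ 0.48339747  0.05487148 -0.00906698] 0.3948098659213865 [ 0.63722792 -0.34850246  0.03842658]
```

View pics/s3.png

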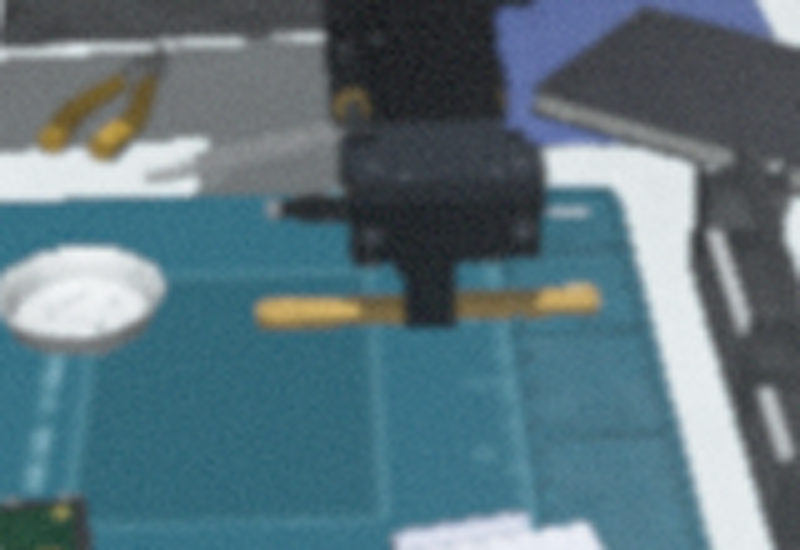

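Request:
jog_arm([
  {"delta_pos":[0,0,-3],"turn":0,"fingers":40},
  {"delta_pos":[0,0,-5],"turn":0,"fingers":40},
  {"delta_pos":[0,0,-5],"turn":0,"fingers":0},
  {"delta_pos":[0,0,-5],"turn":0,"fingers":0},
  {"delta_pos":[0,0,-5],"turn":0,"fingers":0},
  {"delta_pos":[0,0,-5],"turn":0,"fingers":0},
  {"delta_pos":[0,0,-5],"turn":0,"fingers":0},
  {"delta_pos":[0,0,-5],"turn":0,"fingers":0},
  {"delta_pos":[0,0,-5],"turn":0,"fingers":0},
])

```text
time_s: 5.87
position: [0.4846, 0.0548, -0.0123]
tcp_rot: [[-0.013, 0.0, -1.0], [1.0, -0.0, -0.013], [-0.0, -1.0, -0.0]]
force: [0.6, 0.2, 1.3]
opening: 0.145
```

Request:
jog_arm([
  {"delta_pos":[0,0,5],"turn":0,"fingers":0},
  {"delta_pos":[0,0,20],"turn":0,"fingers":0},
  {"delta_pos":[0,0,42],"turn":0,"fingers":0},
  {"delta_pos":[0,-5,62],"turn":-3,"fingers":0},
  {"delta_pos":[-1,-14,75],"turn":-8,"fingers":0},
  {"delta_pos":[-3,-24,80],"turn":-14,"fingers":0},
  {"delta_pos":[-4,-36,80],"turn":-20,"fingers":0},
  {"delta_pos":[-5,-48,80],"turn":-26,"fingers":0},
  {"delta_pos":[-7,-60,80],"turn":-32,"fingers":0},
  {"delta_pos":[-8,-72,80],"turn":-38,"fingers":0},
  {"delta_pos":[-10,-84,80],"turn":-44,"fingers":0},
  {"delta_pos":[-11,-95,80],"turn":-50,"fingers":0},
  {"delta_pos":[-12,-106,80],"turn":-56,"fingers":0},
  {"delta_pos":[-13,-116,80],"turn":-62,"fingers":0},
  {"delta_pos":[-14,-126,80],"turn":-68,"fingers":0},
  {"delta_pos":[-15,-134,80],"turn":-74,"fingers":0},
  {"delta_pos":[-16,-140,80],"turn":-78.5,"fingers":0},
  {"delta_pos":[-16,-143,80],"turn":-80.5,"fingers":0},
  {"delta_pos":[-16,-143,80],"turn":-80.5,"fingers":0},
  {"delta_pos":[-16,-143,80],"turn":-80.5,"fingers":0},
])

```text
time_s: 7.53
position: [0.4683, -0.0883, 0.0676]
tcp_rot: [[0.984, -0.0, -0.179], [0.179, 0.0, 0.984], [-0.0, -1.0, 0.0]]
force: [-0.5, -0.1, -0.1]
opening: 0.15
```

```bash
python3 - <<'E'
from h import *
s=read_state();print(s['time_s'],s['position'],s['opening'],s['force'],s['tcp_rot'].round(3),s['joint_positions'].round(1))
V=wristV(s)
for c in ['side','top','wrist']:
    im=capture(c);x0,y0,w,h=dict(side=(250,220,160,120),top=(290,190,180,120),wrist=(0,0,640,480))[c];k=1 if c=='wrist' else 4.4
    cv2.imwrite(f'pics/{c}4.png',cv2.resize(im[y0:y0+h,x0:x0+w],None,fx=k,fy=k,interpolation=cv2.INTER_CUBIC)[:,:,::-1])
E
```

```text
7.5333 [ 0.46827513 -0.08825745  0.06761077] 0.14956857081695674 [-0.46199418 -0.05581517 -0.11882463] [[ 0.984 -0.    -0.179]
 [ 0.179  0.     0.984]
 [-0.    -1.     0.   ]] [-24.1  32.  109.9   0.   38.1 -34.5]
```

View pics/side4.png

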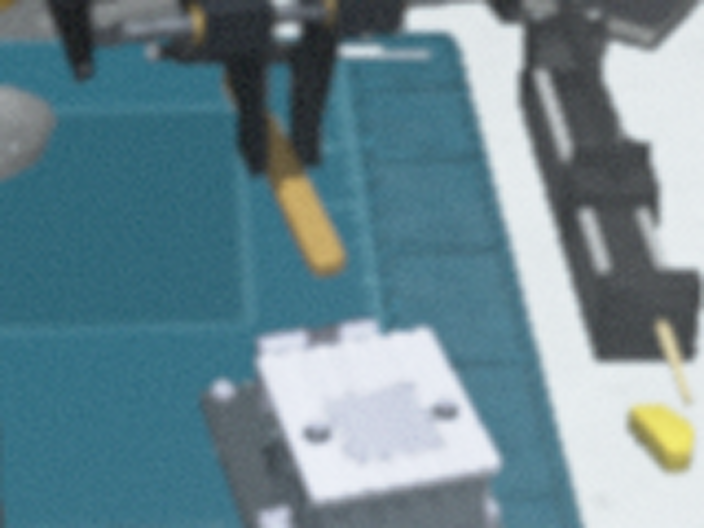

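View pics/top4.png

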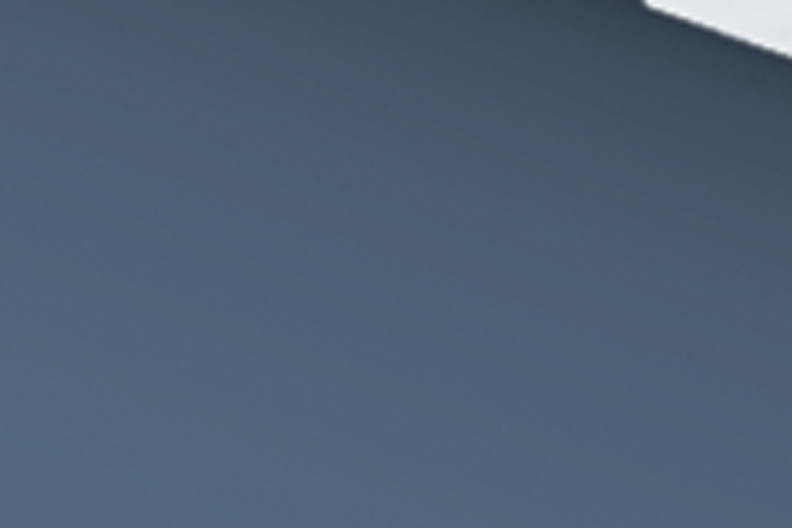

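View pics/wrist4.png

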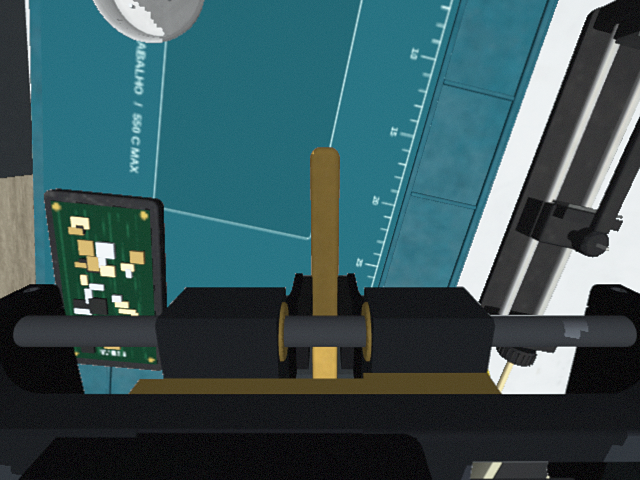

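```bash
python3 - <<'E'
from h import *
s=read_state();V=wristV(s)
a=np.radians(-79.8);e=np.array([np.cos(a),np.sin(a),0]);n=np.array([-e[1],e[0],0])
C=s['position']+[0,0,.0193]
for sx in (75,):
  for sn in (-7,7):
    for sz in (-4,4):
      print(sx,sn,sz,proj('side',C+e*.001*sx+n*.001*sn+[0,0,.001*sz]))
# free end in wrist
W=C-e*.075
for sn in (-7,7):
  p=W+n*.001*sn+[0,0,.004];q=V[:3,:3]@p+V[:3,3];i,f=K('wrist');print('wrist pred',q[:2]/q[2]*f+[i['cx'],i['cy']])
im=cv2.cvtColor(capture('side'),cv2.COLOR_RGB2BGR);cv2.imwrite('pics/s5.png',cv2.resize(im[245:305,290:370],None,fx=10,fy=10,interpolation=cv2.INTER_CUBIC))
F=np.array([.4784,-.1441,.043])
print('lip corners pred',proj('side',[F+e*.033+n*.034+[0,0,.014],F+e*.033-n*.034+[0,0,.014],F+e*.033+n*.034+[0,0,.02],F+e*.033-n*.034+[0,0,.02],F+e*.111+n*.034+[0,0,.02],F+e*.111-n*.034+[0,0,.02]]))
print('ridge ends',proj('side',[F+n*.024,F-n*.024]),proj('side',[F]))
E
```

```text
75 -7 -4 [[319.58513055 283.64023792]]
75 -7 4 [[319.63932851 279.71446127]]
75 7 -4 [[327.69639907 282.35947092]]
75 7 4 [[327.79624384 278.44371999]]
wrist pred [311.56738705 145.37992251]
wrist pred [342.08283539 145.45948203]
lip corners pred [[345.3638606  297.56072807]
 [306.05698237 304.15630466]
 [345.51284989 294.7216364 ]
 [306.03949759 301.28472287]
 [361.80225577 325.35934203]
 [318.84126082 333.32277686]]
ridge ends [[333.61362842 293.39974164]
 [307.0435668  297.76447557]] [[320.42439241 295.56963114]]
```

View pics/s5.png

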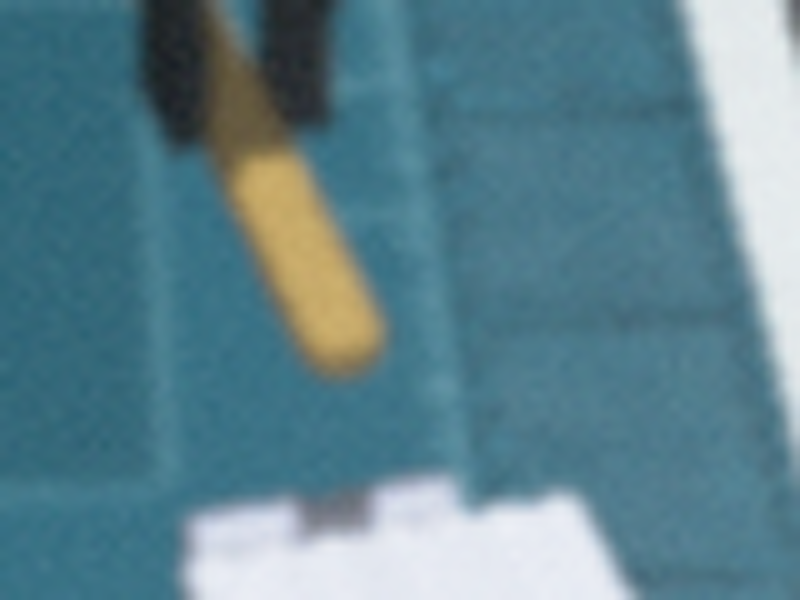

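Request:
jog_arm([
  {"delta_pos":[1,0,-8],"turn":0,"fingers":0},
  {"delta_pos":[2,0,-18],"turn":0,"fingers":0},
  {"delta_pos":[2,0,-28],"turn":0,"fingers":0},
  {"delta_pos":[2,0,-34],"turn":0,"fingers":0},
  {"delta_pos":[2,0,-36.5],"turn":0,"fingers":0},
  {"delta_pos":[2,0,-36.5],"turn":0,"fingers":0},
  {"delta_pos":[2,0,-36.5],"turn":0,"fingers":0},
])

```text
time_s: 8.32
position: [0.4703, -0.0881, 0.0306]
tcp_rot: [[0.984, -0.001, -0.178], [0.178, 0.0, 0.984], [-0.001, -1.0, 0.0]]
force: [0.1, -0.3, -0.7]
opening: 0.148
```

```bash
python3 - <<'E'
from h import *
s=read_state();print(s['position'],s['force'],s['moment'])
im=cv2.cvtColor(capture('side'),cv2.COLOR_RGB2BGR);cv2.imwrite('pics/s6.png',cv2.resize(im[250:310,290:370],None,fx=10,fy=10,interpolation=cv2.INTER_CUBIC))
a=np.radians(-79.8);e=np.array([np.cos(a),np.sin(a),0])
C=s['position']+[0,0,.0193]
print(proj('side',[C+e*.075+[0,0,.004],C+e*.075-[0,0,.004]]))
E
```

```text
[ 0.47034375 -0.08814647  0.03064252] [ 0.12450185 -0.30318953 -0.74626805] [-0.07302835  0.04661073  0.04932101]
[[324.59735185 296.82997594]
 [324.51702199 300.55129326]]
```

View pics/s6.png

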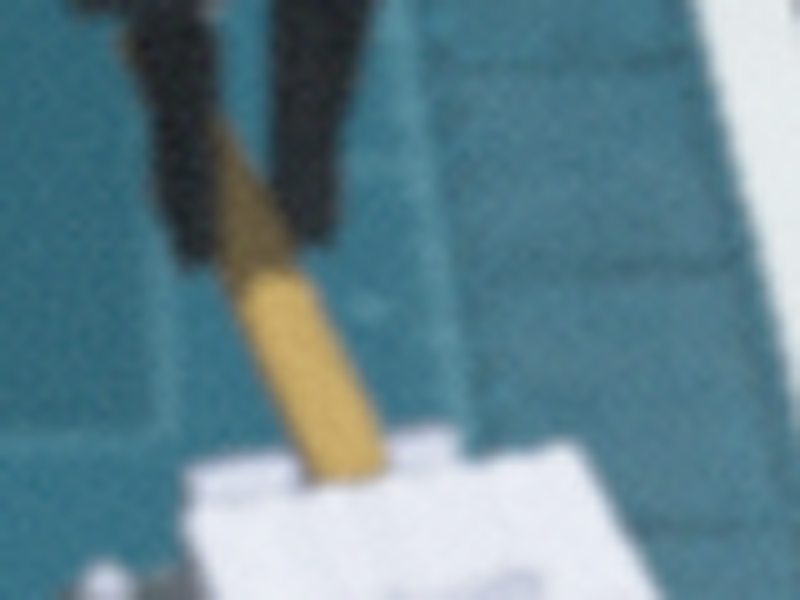

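Request:
jog_arm([
  {"delta_pos":[0.5,-3,0],"turn":0,"fingers":0},
  {"delta_pos":[1.2,-7,0],"turn":0,"fingers":0},
  {"delta_pos":[2,-11,0],"turn":0,"fingers":0},
  {"delta_pos":[2.5,-14,0],"turn":0,"fingers":0},
  {"delta_pos":[3,-17,0],"turn":0,"fingers":0},
  {"delta_pos":[3,-17,0],"turn":0,"fingers":0},
])

```text
time_s: 8.87
position: [0.474, -0.1061, 0.0311]
tcp_rot: [[0.984, 0.001, -0.178], [0.178, -0.001, 0.984], [0.001, -1.0, -0.001]]
force: [0.9, -0.5, -0.5]
opening: 0.15
```

Request:
jog_arm([
  {"delta_pos":[0.5,-3,0],"turn":0,"fingers":0},
  {"delta_pos":[1,-6,0],"turn":0,"fingers":0},
  {"delta_pos":[1.6,-9,0],"turn":0,"fingers":0},
  {"delta_pos":[1.6,-9,0],"turn":0,"fingers":0},
  {"delta_pos":[1.6,-9,0],"turn":0,"fingers":0},
])

```text
time_s: 9.28
position: [0.4752, -0.1144, 0.0309]
tcp_rot: [[0.984, 0.0, -0.178], [0.178, -0.0, 0.984], [0.0, -1.0, -0.0]]
force: [-0.4, -1.0, -0.4]
opening: 0.151
```

```bash
python3 - <<'E'
from h import *
s=read_state();print(s['position'],s['force'],s['moment'],s['opening'])
im=cv2.cvtColor(capture('side'),cv2.COLOR_RGB2BGR);cv2.imwrite('pics/s7.png',cv2.resize(im[250:340,280:380],None,fx=7,fy=6.5,interpolation=cv2.INTER_CUBIC))
im=cv2.cvtColor(capture('top'),cv2.COLOR_RGB2BGR);cv2.imwrite('pics/t7.png',im)
E
```

```text
[ 0.47515594 -0.11441707  0.03093647] [-0.42343308 -0.97970876 -0.42258289] [-0.05322441  0.06780649 -0.00836998] 0.15090506526933653
```

View pics/s7.png

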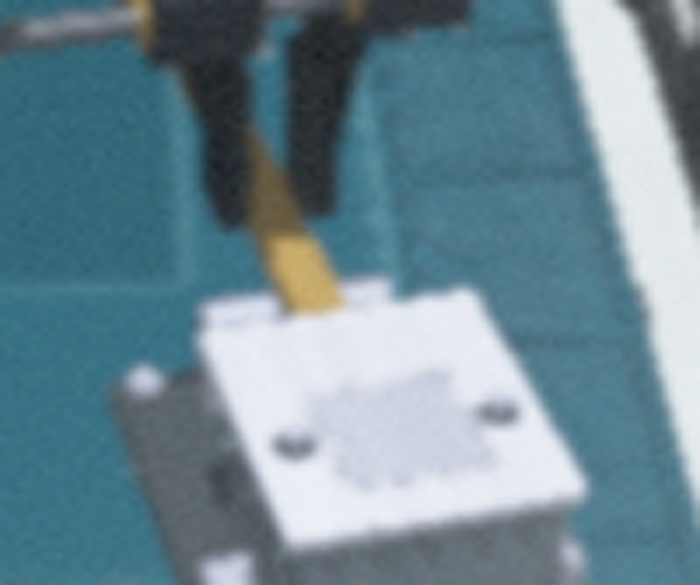

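View pics/t7.png

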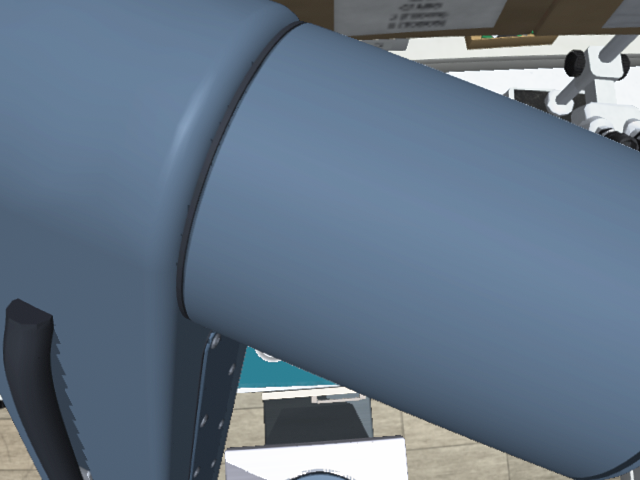

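Request:
jog_arm([
  {"delta_pos":[0,0,-1],"turn":0,"fingers":0},
  {"delta_pos":[0,0,-2],"turn":0,"fingers":0},
  {"delta_pos":[0,0,-3],"turn":0,"fingers":0},
  {"delta_pos":[0,0,-3],"turn":0,"fingers":0},
])

```text
time_s: 9.72
position: [0.4749, -0.1141, 0.0277]
tcp_rot: [[0.984, -0.0, -0.179], [0.179, 0.0, 0.984], [-0.0, -1.0, 0.0]]
force: [0.5, 0.9, 0.4]
opening: 0.148
```

Request:
jog_arm([
  {"delta_pos":[0,0,-1],"turn":0,"fingers":0},
  {"delta_pos":[0,0,-2],"turn":0,"fingers":0},
  {"delta_pos":[0,0,-2],"turn":0,"fingers":0},
])

```text
time_s: 9.97
position: [0.4749, -0.1139, 0.0261]
tcp_rot: [[0.984, -0.0, -0.178], [0.178, 0.0, 0.984], [-0.0, -1.0, 0.0]]
force: [-1.2, 1.2, 4.2]
opening: 0.148
```

Request:
jog_arm([
  {"delta_pos":[0,0,0],"turn":0,"fingers":22},
  {"delta_pos":[0,0,0],"turn":0,"fingers":30},
  {"delta_pos":[0,0,0],"turn":0,"fingers":40},
  {"delta_pos":[0,0,0],"turn":0,"fingers":40},
  {"delta_pos":[0,0,0],"turn":0,"fingers":40},
  {"delta_pos":[0,0,10],"turn":0,"fingers":40},
  {"delta_pos":[0,0,30],"turn":0,"fingers":40},
  {"delta_pos":[0,0,50],"turn":0,"fingers":40},
  {"delta_pos":[0,0,60],"turn":0,"fingers":40},
  {"delta_pos":[0,0,60],"turn":0,"fingers":40},
  {"delta_pos":[0,0,60],"turn":0,"fingers":40},
])

```text
time_s: 10.88
position: [0.4755, -0.1144, 0.0868]
tcp_rot: [[0.984, 0.002, -0.178], [0.178, -0.001, 0.984], [0.002, -1.0, -0.001]]
force: [0.2, -0.2, -0.8]
opening: 0.401
```

```bash
python3 - <<'E'
from h import *
s=read_state();print(s['time_s'],s['position'],s['force'],s['moment'],s['opening'])
im=cv2.cvtColor(capture('side'),cv2.COLOR_RGB2BGR);cv2.imwrite('pics/s8.png',cv2.resize(im[230:340,260:380],None,fx=6,fy=5.4,interpolation=cv2.INTER_CUBIC))
im=cv2.cvtColor(capture('wrist'),cv2.COLOR_RGB2BGR);cv2.imwrite('pics/w8.png',im)
E
```

```text
10.8833 [ 0.4754932  -0.11444678  0.08683083] [ 0.2440205  -0.1750943  -0.75348792] [-0.06201044  0.00965342 -0.00400837] 0.4013443576958322
```

View pics/s8.png

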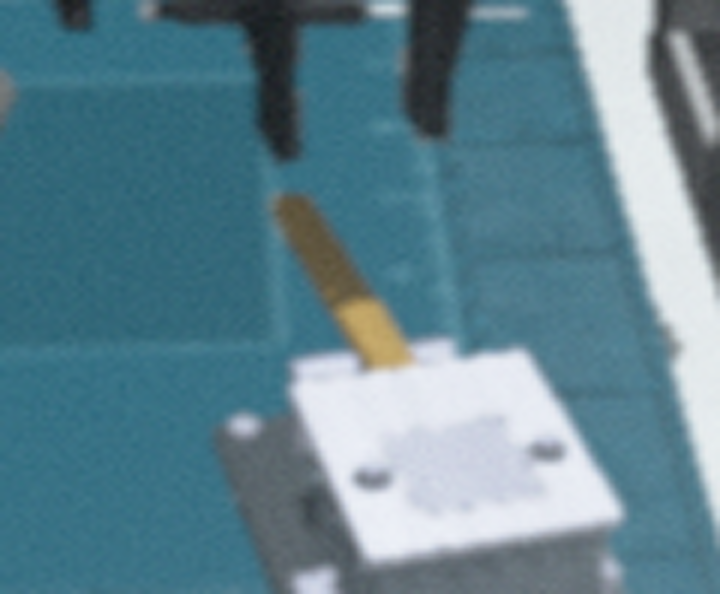

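View pics/w8.png

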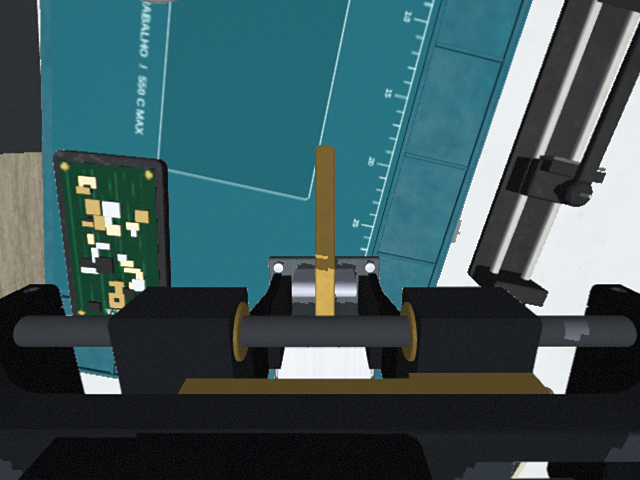

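```bash
python3 - <<'E'
from h import *
s=read_state();V=wristV(s)
for z in (.025,.032,.04):print(z,at_z('wrist',np.array([[325,146.]]),z,V), 14/1000*337.7/ ( (np.linalg.inv(V)[2,3]-z)))
print(at_z('wrist',np.array([[325,283.]]),.043,V))
u=[260+292/6,230+195/5.4];
o,r=ray('side',[u]);
for z in (.025,.032,.04):print(z,at_z('side',[u],z))
a=np.radians(-79.8);e=np.array([np.cos(a),np.sin(a),0]);F=np.array([.4795,-.1441,.043])
print('pred free end',F-e*.105)
E
```

```text
0.025 [[ 0.46103212 -0.04227195  0.025     ]] 19.34148862200796
0.032 [[ 0.46099467 -0.04212881  0.032     ]] 19.911701759445222
0.04 [[ 0.46095187 -0.04196521  0.04      ]] 20.605978327697176
[[ 0.47818332 -0.13667864  0.043     ]]
0.025 [[ 0.46663342 -0.02561292  0.025     ]]
0.032 [[ 0.46588734 -0.03585897  0.032     ]]
0.04 [[ 0.46503467 -0.04756875  0.04      ]]
pred free end [ 0.4609061  -0.04075946  0.043     ]
```

Request:
jog_arm([
  {"delta_pos":[-1.5,8,0],"turn":0,"fingers":0},
  {"delta_pos":[-5,26,0],"turn":0,"fingers":0},
  {"delta_pos":[-8.5,44,0],"turn":0,"fingers":0},
  {"delta_pos":[-11,56,0],"turn":0,"fingers":0},
  {"delta_pos":[-11.5,60.5,0],"turn":0,"fingers":0},
  {"delta_pos":[-11.5,60.5,-8],"turn":0,"fingers":0},
  {"delta_pos":[-11.5,60.5,-24],"turn":0,"fingers":0},
  {"delta_pos":[-11.5,60.5,-40],"turn":0,"fingers":0},
  {"delta_pos":[-11.5,60.5,-48],"turn":0,"fingers":0},
  {"delta_pos":[-11.5,60.5,-50],"turn":0,"fingers":0},
  {"delta_pos":[-11.5,60.5,-50],"turn":0,"fingers":0},
])

```text
time_s: 11.9
position: [0.4633, -0.054, 0.0351]
tcp_rot: [[0.984, -0.002, -0.178], [0.178, 0.0, 0.984], [-0.001, -1.0, 0.001]]
force: [-0.4, 1.1, 0.5]
opening: 0.007
```

```bash
python3 - <<'E'
from h import *
s=read_state();print(s['time_s'],s['position'],s['force'],s['moment'],s['opening'])
im=cv2.cvtColor(capture('side'),cv2.COLOR_RGB2BGR);cv2.imwrite('pics/s9.png',cv2.resize(im[230:340,260:380],None,fx=6,fy=5.4,interpolation=cv2.INTER_CUBIC))
im=cv2.cvtColor(capture('wrist'),cv2.COLOR_RGB2BGR);cv2.imwrite('pics/w9.png',im)
E
```

```text
11.9 [ 0.4632785  -0.05398165  0.03511555] [-0.43044527  1.07821354  0.5356873 ] [-0.1111495   0.06396314 -0.02456185] 0.007046437983312354
```

View pics/s9.png

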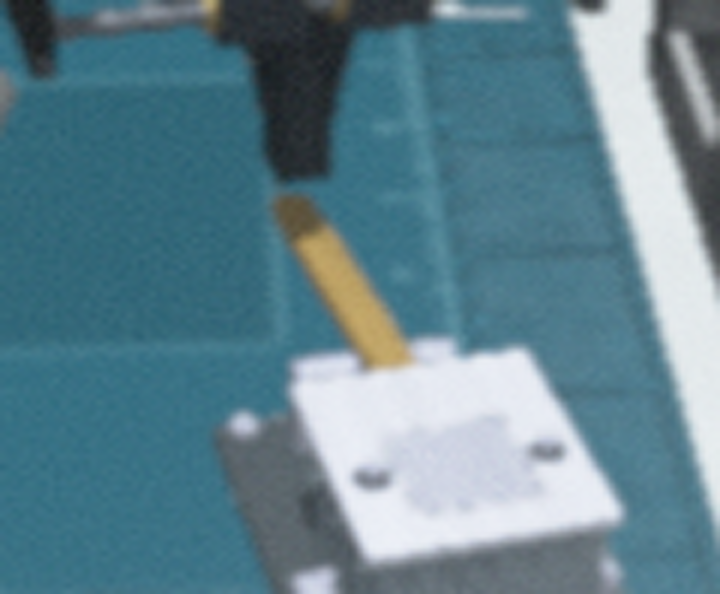

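View pics/w9.png

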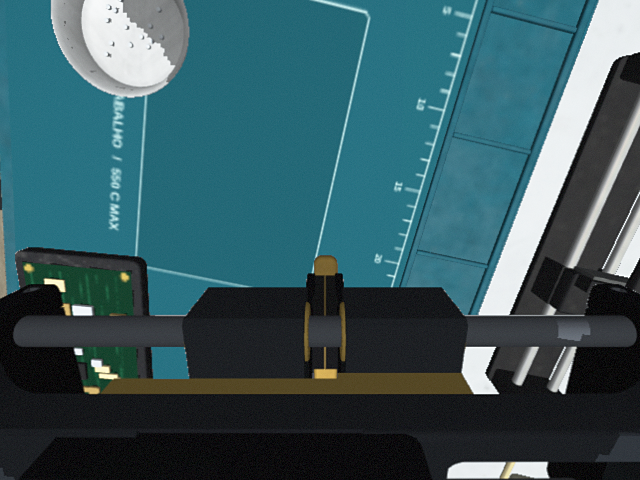

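Request:
jog_arm([
  {"delta_pos":[0,0,-3],"turn":0,"fingers":0},
  {"delta_pos":[0,0,-6],"turn":0,"fingers":0},
  {"delta_pos":[0,0,-9],"turn":0,"fingers":0},
  {"delta_pos":[0.1,-0.5,-12],"turn":0,"fingers":0},
  {"delta_pos":[0.1,-0.5,-14],"turn":0,"fingers":0},
  {"delta_pos":[0.1,-0.5,-16],"turn":0,"fingers":0},
  {"delta_pos":[0.2,-1,-18],"turn":0,"fingers":0},
  {"delta_pos":[0.2,-1,-18],"turn":0,"fingers":0},
])

```text
time_s: 12.67
position: [0.4636, -0.0544, 0.0179]
tcp_rot: [[0.984, -0.0, -0.178], [0.178, 0.0, 0.984], [-0.0, -1.0, 0.0]]
force: [-0.0, 1.4, 5.7]
opening: 0.005
```

Request:
jog_arm([
  {"delta_pos":[0,-0.5,-2],"turn":0,"fingers":0},
  {"delta_pos":[0,-0.5,-4],"turn":0,"fingers":0},
  {"delta_pos":[0,-0.5,-6],"turn":0,"fingers":0},
  {"delta_pos":[0.1,-0.8,-8],"turn":0,"fingers":0},
  {"delta_pos":[0.1,-0.8,-10],"turn":0,"fingers":0},
  {"delta_pos":[0.2,-1,-12],"turn":0,"fingers":0},
  {"delta_pos":[0.2,-1,-12],"turn":0,"fingers":0},
])

```text
time_s: 13.25
position: [0.4643, -0.0557, 0.0065]
tcp_rot: [[0.984, 0.001, -0.178], [0.178, -0.0, 0.984], [0.001, -1.0, -0.0]]
force: [-0.5, 0.3, 7.8]
opening: 0.008
```

```bash
python3 - <<'E'
from h import *
s=read_state();print(s['time_s'],s['position'],s['force'],s['moment'],s['opening'])
im=cv2.cvtColor(capture('side'),cv2.COLOR_RGB2BGR);cv2.imwrite('pics/s10.png',cv2.resize(im[230:340,260:380],None,fx=6,fy=5.4,interpolation=cv2.INTER_CUBIC))
E
```

```text
13.25 [ 0.46425391 -0.05566986  0.00645167] [-0.53595949  0.30136785  7.81794921] [ 0.06117574  0.12583064 -0.0156195 ] 0.007917744738543791
```

View pics/s10.png

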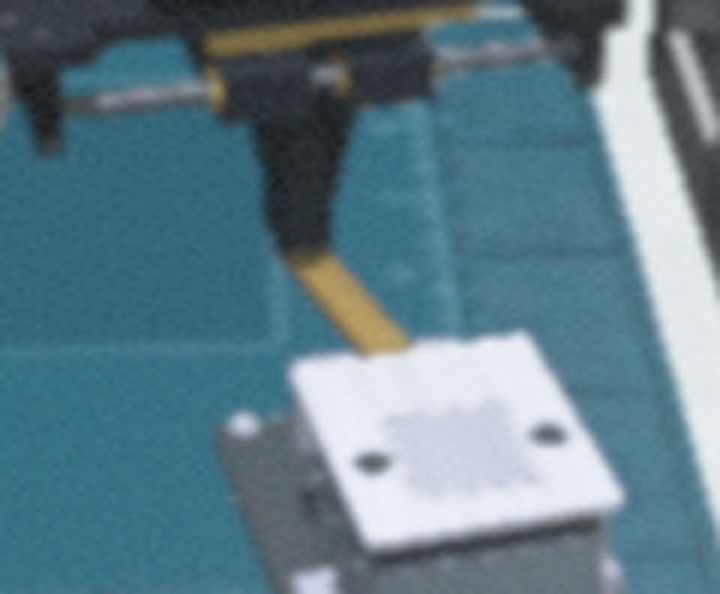

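Request:
jog_arm([
  {"delta_pos":[0,-0.3,-2],"turn":0,"fingers":0},
  {"delta_pos":[0.1,-0.6,-4],"turn":0,"fingers":0},
  {"delta_pos":[0.1,-0.8,-6],"turn":0,"fingers":0},
  {"delta_pos":[0.1,-0.8,-6],"turn":0,"fingers":0},
  {"delta_pos":[0.1,-0.8,-6],"turn":0,"fingers":0},
])

```text
time_s: 13.72
position: [0.4648, -0.0568, 0.0006]
tcp_rot: [[0.984, 0.002, -0.179], [0.179, -0.001, 0.984], [0.002, -1.0, -0.001]]
force: [-0.2, 0.5, 7.3]
opening: 0.007
```

```bash
python3 - <<'E'
from h import *
s=read_state();print(s['time_s'],s['position'],s['force'])
im=capture('side');cv2.imwrite('pics/s11.png',cv2.resize(im[230:340,260:380],None,fx=6,fy=5.4,interpolation=cv2.INTER_CUBIC)[:,:,::-1])
ref=cv2.imread('pics/side0.png')
g0=cv2.cvtColor(ref,cv2.COLOR_BGR2GRAY);g1=cv2.cvtColor(im,cv2.COLOR_RGB2GRAY)
# template: label area on lid
t=g0[300:330,318:350]
r=cv2.matchTemplate(cv2.resize(g1[285:340,300:370],None,fx=8,fy=8,interpolation=cv2.INTER_CUBIC),cv2.resize(t,None,fx=8,fy=8,interpolation=cv2.INTER_CUBIC),cv2.TM_CCOEFF_NORMED)
_,v,_,l=cv2.minMaxLoc(r);d=np.array(l)/8-[18,15];print(v,'shift px',d)
for c in ([.49,-.21,.063],):
    print('px per mm',(proj('side',[c[0],c[1],.073])-proj('side',c))/10)
E
```

```text
13.7167 [ 0.46481966 -0.05681448  0.00063253] [-0.18828796  0.52940059  7.31048873]
0.9483429193496704 shift px [ 0.125 -4.5  ]
px per mm [[ 0.01629606 -0.49106654]]
```

View pics/s11.png

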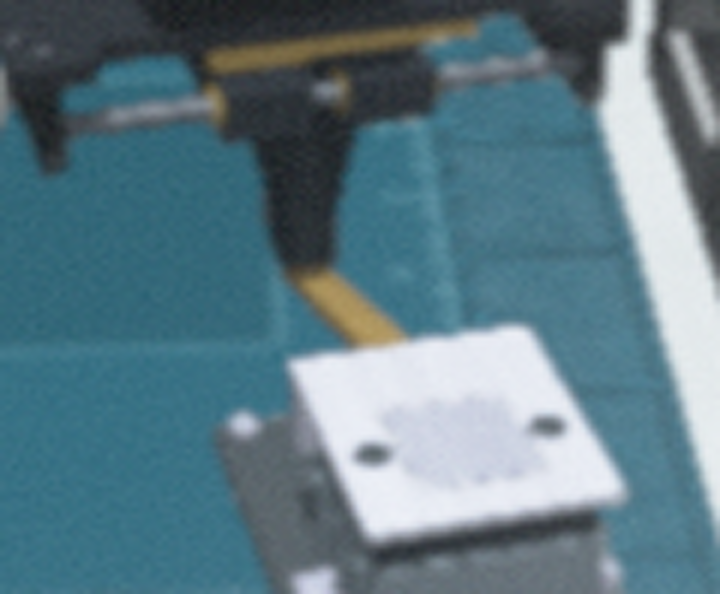

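Request:
jog_arm([
  {"delta_pos":[0,0,4],"turn":0,"fingers":0},
  {"delta_pos":[0,0,12],"turn":0,"fingers":0},
  {"delta_pos":[-1,5,28],"turn":0,"fingers":0},
  {"delta_pos":[-3,15,50],"turn":0,"fingers":0},
  {"delta_pos":[-5,30,75],"turn":0,"fingers":0},
  {"delta_pos":[-7,45,95],"turn":0,"fingers":0},
  {"delta_pos":[-8,52,105],"turn":0,"fingers":0},
  {"delta_pos":[-8,55,110],"turn":0,"fingers":0},
  {"delta_pos":[-8,55,110],"turn":0,"fingers":0},
  {"delta_pos":[-8,55,110],"turn":0,"fingers":0},
  {"delta_pos":[-8,55,110],"turn":0,"fingers":0},
])

```text
time_s: 14.68
position: [0.4557, -0.0019, 0.1093]
tcp_rot: [[0.984, -0.001, -0.178], [0.178, 0.0, 0.984], [-0.001, -1.0, 0.0]]
force: [0.5, 0.2, -0.3]
opening: 0.004
```

```bash
python3 - <<'E'
from h import *
s=read_state();print(s['time_s'],s['position'],s['force'],s['qvel'].round(2))
im=capture('side');cv2.imwrite('pics/s12.png',cv2.resize(im[230:340,260:380],None,fx=6,fy=5.4,interpolation=cv2.INTER_CUBIC)[:,:,::-1])
ref=cv2.imread('pics/side0.png')
g0=cv2.cvtColor(ref,cv2.COLOR_BGR2GRAY);g1=cv2.cvtColor(im,cv2.COLOR_RGB2GRAY)
up=lambda a:cv2.resize(a,None,fx=8,fy=8,interpolation=cv2.INTER_CUBIC)
r=cv2.matchTemplate(up(g1[285:340,300:370]),up(g0[300:330,318:350]),cv2.TM_CCOEFF_NORMED)
_,v,_,l=cv2.minMaxLoc(r);d=np.array(l)/8-[18,15];print(v,'shift px',d,'mm',-d[1]/.491)
E
```

```text
14.6833 [ 0.45571535 -0.0018595   0.10932757] [ 0.54620322  0.23859002 -0.32914101] [-0.21  0.5   0.01  0.08 -0.    0.  ]
0.9480202794075012 shift px [ 0.125 -4.5  ] mm 9.164969450101832
```

View pics/s12.png

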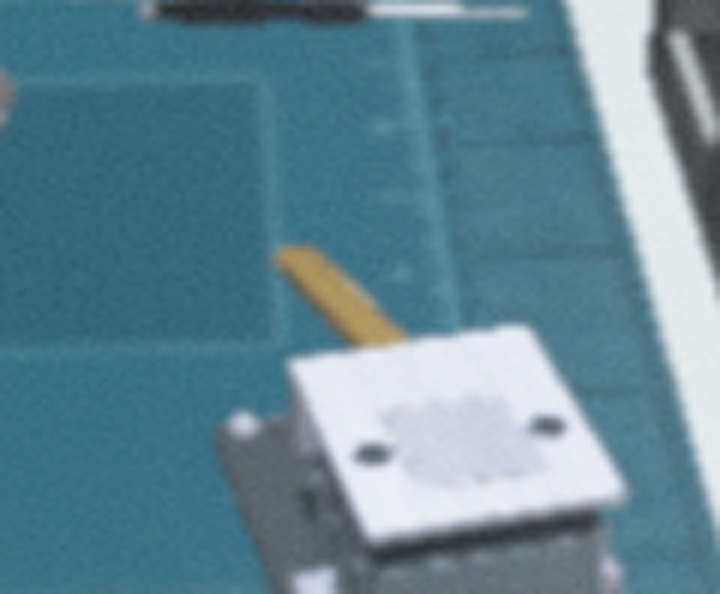

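The lid has stayed up at about 8–9 mm. The bar still rests on the ridge under the lip, and the arm is clear of everything.

```bash
python3 -c "
from rig import *
print(hand_in(),read_state()['time_s'])"
```

```text
the job is handed in; nothing more can be done
the job is handed in; nothing more can be done
```

The lid is pried up and staying up, and I handed the job in about 15 s into the 48 s allowed. I laid the bar across the ridge with its end about 12 mm under the lip and let go. I then pressed the free end down with the closed fingertips (about 8 N at most) and moved the arm away.

**Last checks:** in the final side picture the lid had risen about 9 mm by matching its surface pattern, or about 7.5 mm by its corner. Both are over the 5 mm needed. The rise was the same before and after I let go. The bar still rests on the ridge under the lip, the arm is clear, and the gripper never came near the lid.

**Checks that failed or disagreed:**
- **Fingertip position:** the first grasp closed above the bar. The side and wrist pictures both put the fingertips about 19 mm behind the tool point, not 17 mm ahead of it as the description says. I corrected for this and the second grasp held.
- **Stand position:** the top and side cameras differed by about 3–4 mm across the bar. The ridge and lip are wide enough that this did not matter.

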